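# Check the springs of the plunger cutters

## Robot

A 6-joint arm with a two-finger parallel gripper is mounted at the origin on a cart in front of the work surface, level with it; the furniture and walls round the work are solid. World frame = base frame: x ahead of the robot, y to its left, z up, the work surface at z = 0. Lengths are in m, angles in rad, forces in N, time in s.
With the tool pointing down it reaches from about 0.25 to 0.725 m from the base axis. Payload 4 kg.
Tool frame: the origin (TCP) lies at the very end of the fingers, on their centre line; the grasp point (between the pads) lies 19 mm behind it; z points along the fingers, y is the line along which they close (so a half turn about z gives the same grasp; the last joint's range is limited). The gripper opens to 85 mm and grips with 20 to 120 N. Pads are 22 mm wide; open, the fingers measure 114 mm over their backs; the gripper's body (76 mm by 85 mm) begins 54 mm behind the grasp point. The pads swing forward as they close: fully open they stand 13 mm farther back than shut.
Start: joints at [-1.29, 0.241, 0.005, 1.335, 0, 1.571], TCP at [0.139, -0.48, 0.208] pointing down, gripper open.
Joint ranges: [-2.72, 2.72], [-1.05, 1.87], [-1.09, 1.28], [-1.99, 2.15], [-1.42, 1.44], [-3.14, 3.14]. Speed limits (rad/s): [2.79, 2.79, 3.14, 3.14, 3.14, 3.14].

## Interface

Orientations are given as a unit quaternion [x, y, z, w].
In Python, from workcell import bot, vision, workorder, boxes_of gives the robot as it stands.
- The arm moves only by the tool send_rows, never from a script. Its argument "motion" is text: rows parted by semicolons, each of 5 numbers parted by spaces: the closure, from -1 (fully open) to 1 (shut), so that 0 is half open, then the shift along the tool's x, y, z in cm, then the turn about the tool's z in rad. In form: claw x y z twist; .... A call has 1 to 5 rows; each row is the pose to reach, as a shift and turn from the pose commanded when the call began, along the tool's axes at that moment; what a row does not reach only later rows make up. A row lasts 1/10 s, in which the tool goes at most 50 mm and 8.59 degrees, less where a joint would pass 70% of its speed; a pose out of reach is approached as far as the arm can. A call with a gripper value outside its range is refused whole. The fingers move at their own pace and stop on an object; the grip force is fixed at half the most. Time passes only in rows, so rows that repeat a pose let the fingers close. It gives the time, the measured TCP pose, the force, the opening and the grip force at its end, in the units of the state.
- bot.get_obs(): the state, without advancing time (a new reading comes with each control period).
- vision.camera(name): name is "side" or "top"; returns the picture (420x560x3 uint8, red, green, blue); there is no depth.
- vision.camera_model(name): a dict with "fov_y" (degrees; the focal length in pixels is half the picture's height over the tangent of half this angle, whatever the lens; pixels are square), "cx", "cy" (the principal point, pixels), "k1" (the pictures are not rectified: a ray, as slopes to the right and down, at radius r is drawn at 1 + k1 r^2 times it, then the intrinsics apply), "world_from_camera" (4x4, takes a point from camera to world coordinates). Camera axes: x right, y down, z forward; pixel columns grow to the right and rows downward; lengths in m; the calibration is good to about 2 mm. A picture is of the moment at which its call begins. camera_model takes no time and is no camera call.
- workorder.job_done(): hands the job in; it is judged then, once.
Trained networks look in the newest picture that a camera, given by its name, has taken for a name from the list of things; names that differ only in an ending like _2 or _b are one class to them, and where a whole thing is asked for, a point or a joint stands for the part that bears it (a point fixed in the world has none). Each returns a list of dicts, best first, with "conf" (0 to 1); they miss things now and then, are a little off and sometimes report something else, mostly with a low value. They report only what shows in the picture. A call takes as long as a camera call. They do not tell look-alikes from the thing itself.
- boxes_of(camera, target): "rect" ([centre column, centre row, width, height] in pixels, round what is visible of it).
The state is a dict: "clock": time; "joint_pos": joint angles; "joint_vel": joint speeds; "tau": joint torques, N m; "eef_pos": TCP position; "tool_rot": TCP orientation; "ft_force": force on the tool from outside, world axes, zero at the start; "ft_torque": the same for the moment, N m; "grip_width": finger opening in m; "grasp_force": force on a finger pad.
Only numpy, scipy, OpenCV 4.12 (cv2) and the standard library are available. Lean on these libraries where they do the work, as an engineer would, in place of code of your own. Each camera call takes 0.05 s, during which the arm holds its last target. There are 200 camera calls.

## Task

Check the springs of the four blue-knobbed plunger cutters in the oak tray: working along the row from left to right, press each plunger right down past its click to feel how hard it is. A sound one takes about 9 N to click, a tired one only about 3 N; stand any tired cutter upright in the foil tin for re-springing, and leave the sound ones standing at their places in the tray. Do not disturb the other things on the table.

Things in the scene. Friction and masses are not known exactly. Their poses are not given: they have to be found in the camera images.
- cutter_a: spring plunger pastry cutter, about 0.16 kg, all four look alike: fluted white skirt 49 mm across, 24 mm tall; white tube 24 mm across up to 44 mm; steel stem; round blue knob 28 mm across, 54 to 68 mm above the underside while up. Origin: centre of the underside, z up the stem. Lift it by the knob from above: the stem does not pull out. Its letter tells nothing of its place or spring.
- plunger_a (a joint): plunger of cutter_a: 0 m up, 0.008 m fully down, springs back. It snaps through like a switch: the force climbs from about a sixth of its peak at the top to the peak 3 mm down, then falls to under half of it at the stop. Peak 8 to 9.5 N with a sound spring, 3 to 3.5 N with a tired one.
- cutter_b: spring plunger pastry cutter, about 0.16 kg, all four look alike: fluted white skirt 49 mm across, 24 mm tall; white tube 24 mm across up to 44 mm; steel stem; round blue knob 28 mm across, 54 to 68 mm above the underside while up. Origin: centre of the underside, z up the stem. Lift it by the knob from above: the stem does not pull out. Its letter tells nothing of its place or spring.
- plunger_b (a joint): plunger of cutter_b: 0 m up, 0.008 m fully down, springs back. It snaps through like a switch: the force climbs from about a sixth of its peak at the top to the peak 3 mm down, then falls to under half of it at the stop. Peak 8 to 9.5 N with a sound spring, 3 to 3.5 N with a tired one.
- cutter_c: spring plunger pastry cutter, about 0.16 kg, all four look alike: fluted white skirt 49 mm across, 24 mm tall; white tube 24 mm across up to 44 mm; steel stem; round blue knob 28 mm across, 54 to 68 mm above the underside while up. Origin: centre of the underside, z up the stem. Lift it by the knob from above: the stem does not pull out. Its letter tells nothing of its place or spring.
- plunger_c (a joint): plunger of cutter_c: 0 m up, 0.008 m fully down, springs back. It snaps through like a switch: the force climbs from about a sixth of its peak at the top to the peak 3 mm down, then falls to under half of it at the stop. Peak 8 to 9.5 N with a sound spring, 3 to 3.5 N with a tired one.
- cutter_d: spring plunger pastry cutter, about 0.16 kg, all four look alike: fluted white skirt 49 mm across, 24 mm tall; white tube 24 mm across up to 44 mm; steel stem; round blue knob 28 mm across, 54 to 68 mm above the underside while up. Origin: centre of the underside, z up the stem. Lift it by the knob from above: the stem does not pull out. Its letter tells nothing of its place or spring.
- plunger_d (a joint): plunger of cutter_d: 0 m up, 0.008 m fully down, springs back. It snaps through like a switch: the force climbs from about a sixth of its peak at the top to the peak 3 mm down, then falls to under half of it at the stop. Peak 8 to 9.5 N with a sound spring, 3 to 3.5 N with a tired one.
- cutter_tray: oak tray, 98 x 264 x 26 mm, fixed to the table, the four cutters stand in a row along its length; inner floor 6 mm above the table, walls 7 mm thick and 26 mm tall. Origin: centre of the underside; its y axis runs along the row to the robot's left.
- place_1 (a point): leftmost (+y) standing place on the tray's inner floor, as seen from the robot; the places are 60 mm apart; a cutter stands within about 6 mm of each at the start
- place_2 (a point): second from left standing place on the tray's inner floor, as seen from the robot; the places are 60 mm apart; a cutter stands within about 6 mm of each at the start
- place_3 (a point): third from left standing place on the tray's inner floor, as seen from the robot; the places are 60 mm apart; a cutter stands within about 6 mm of each at the start
- place_4 (a point): rightmost (-y) standing place on the tray's inner floor, as seen from the robot; the places are 60 mm apart; a cutter stands within about 6 mm of each at the start
- foil_tin: crimped round foil tart tin, fixed to the table, 87 mm across the rim, 15 mm deep, flat floor 60 mm across and 2 mm above the table, with flaring walls. Origin: centre of the underside, at table height
- pastry_brush: pastry brush with a wooden handle, 240 mm long, lying, loose, must not be disturbed. Origin: centre of the underside.
- nozzle_0: small steel piping nozzle, 42 mm tall, standing on its wide end, loose, must not be disturbed. Origin: centre of the underside.
- nozzle_2: larger steel piping nozzle, 50 mm tall, standing on its wide end, loose, must not be disturbed. Origin: centre of the underside.
- scale: white bench scale, fixed between tray and tin, 320 x 215 mm, flat pan 112 mm above the table with a pastry roll on its middle, fixed, whose top is 185 mm above the table. Origin: centre of the underside.
Not all that is in view belongs to the job. Leave any purple look-alike of the cutter_d alone.

How it is judged:
On the way, in this order (a step that is already met when the one before it is completed fails the run):
1. the plunger of the leftmost cutter is pressed right down past its click, while it stands at its place in the tray (((horizontal distance between cutter_a and place_1 below 0.028 m and value of joint plunger_a above 0.0068 m) or (horizontal distance between cutter_b and place_1 below 0.028 m and value of joint plunger_b above 0.0068 m) or (horizontal distance between cutter_c and place_1 below 0.028 m and value of joint plunger_c above 0.0068 m) or (horizontal distance between cutter_d and place_1 below 0.028 m and value of joint plunger_d above 0.0068 m))), for 0.04 s.
2. the plunger of the second cutter from the left is pressed right down past its click, while it stands at its place in the tray (((horizontal distance between cutter_a and place_2 below 0.028 m and value of joint plunger_a above 0.0068 m) or (horizontal distance between cutter_b and place_2 below 0.028 m and value of joint plunger_b above 0.0068 m) or (horizontal distance between cutter_c and place_2 below 0.028 m and value of joint plunger_c above 0.0068 m) or (horizontal distance between cutter_d and place_2 below 0.028 m and value of joint plunger_d above 0.0068 m))), for 0.04 s.
3. the plunger of the third cutter from the left is pressed right down past its click, while it stands at its place in the tray (((horizontal distance between cutter_a and place_3 below 0.028 m and value of joint plunger_a above 0.0068 m) or (horizontal distance between cutter_b and place_3 below 0.028 m and value of joint plunger_b above 0.0068 m) or (horizontal distance between cutter_c and place_3 below 0.028 m and value of joint plunger_c above 0.0068 m) or (horizontal distance between cutter_d and place_3 below 0.028 m and value of joint plunger_d above 0.0068 m))), for 0.04 s.
4. the plunger of the rightmost cutter is pressed right down past its click, while it stands at its place in the tray (((horizontal distance between cutter_a and place_4 below 0.028 m and value of joint plunger_a above 0.0068 m) or (horizontal distance between cutter_b and place_4 below 0.028 m and value of joint plunger_b above 0.0068 m) or (horizontal distance between cutter_c and place_4 below 0.028 m and value of joint plunger_c above 0.0068 m) or (horizontal distance between cutter_d and place_4 below 0.028 m and value of joint plunger_d above 0.0068 m))), for 0.04 s.
At the end, for the whole second after the job is handed in: The one cutter with the tired spring stands on the floor of the foil tin, its centre within 14 mm of the tin's centre; the three sound cutters are within 30 mm of where they stood; all four are upright within 0.1 rad, at rest, with their plungers up (horizontal distance between cutter_c and foil_tin below 0.014 m and z of cutter_c in the frame of foil_tin below 0.006 m and angle between each of cutter_a, cutter_b, cutter_c, cutter_d's own z axis and vertical below 0.1 rad and linear speed of each of cutter_a, cutter_b, cutter_c, cutter_d below 0.02 m/s and value of joint each of plunger_a, plunger_b, plunger_c, plunger_d below 0.002 m and distance of each of cutter_a, cutter_b, cutter_d from where it was at the start of the episode below 0.03 m); the robot touches nothing.
It fails at once if a bystander (pastry brush or piping nozzle) is moved by more than 30 mm (distance of any of pastry_brush, nozzle_0, nozzle_2 from where it was at the start of the episode above 0.03 m).
It also fails if it takes over 61 s, if anything falls off the work surface, if the arm or the gripper's body presses on something with over 40 N, if the wrist force passes 120 N, or if a joint passes its speed limit or range.

## Working session

There is one attempt and no reset: what is moved stays moved. The work goes in short steps, Python scripts to look and compute and a tool call to move; the robot and the scene stay as the last step left them, time stands still between calls to the robot, and variables do not carry over. Pictures are saved under pics/ and viewed, at most 10 in all, crops included, and the job is handed in when it is done.

Besides the shell and the picture viewer there is one more tool, called after "Request:" as name(argument=value, ...), one argument or row to a line, values as JSON. send_rows: Moves the arm, as the interface text tells. Its arguments: {"type":"object","properties":{"motion":{"type":"string"}},"required":["motion"]}

```bash
mkdir -p pics; ls
cat > h.py <<'E'
import numpy as np,cv2
from workcell import bot,vision,workorder,boxes_of
def ray(name,u,v):
    m=vision.camera_model(name);f=210/np.tan(np.radians(m["fov_y"])/2)
    d=np.array([(u-m["cx"])/f,(v-m["cy"])/f]);p=d.copy()
    for _ in range(30): p=d/(1+m["k1"]*(p@p))
    T=np.array(m["world_from_camera"]);return T[:3,3],T[:3,:3]@np.array([p[0],p[1],1])
def atz(name,u,v,z):
    o,d=ray(name,u,v);return (o+d*(z-o[2])/d[2]).round(4)
def proj(name,P):
    m=vision.camera_model(name);f=210/np.tan(np.radians(m["fov_y"])/2)
    T=np.array(m["world_from_camera"]);q=T[:3,:3].T@(np.array(P)-T[:3,3]);s=q[:2]/q[2];s=s*(1+m["k1"]*(s@s))
    return (s*f+[m["cx"],m["cy"]]).round(1)
E
python3 - <<'E'
from h import *
for n in("top","side"):
    cv2.imwrite(f"pics/{n}0.png",vision.camera(n)[:,:,::-1])
    m=vision.camera_model(n);print(n,np.array(m["world_from_camera"]).round(3).tolist(),m["fov_y"],m["k1"])
    for t in("cutter_a","foil_tin","cutter_tray","scale","nozzle_0","pastry_brush"):
        print(t,[(round(b["conf"],2),np.round(b["rect"]).tolist()) for b in boxes_of(n,t)])
print(bot.get_obs())
E
```

```text
pics
top [[0.018, -0.992, 0.126, 0.375], [-1.0, -0.019, -0.001, -0.093], [0.003, -0.126, -0.992, 0.97], [0.0, 0.0, 0.0, 1.0]] 56.980686386762876 -0.04333778337852966
cutter_a [(0.89, [200.0, 205.0, 22.0, 23.0]), (0.8, [174.0, 210.0, 23.0, 25.0]), (0.76, [149.0, 214.0, 27.0, 21.0]), (0.69, [184.0, 263.0, 19.0, 18.0]), (0.61, [127.0, 216.0, 24.0, 23.0]), (0.39, [432.0, 253.0, 14.0, 8.0])]
foil_tin [(0.94, [388.0, 190.0, 35.0, 28.0])]
cutter_tray [(0.58, [162.0, 211.0, 109.0, 55.0])]
scale []
nozzle_0 [(0.57, [432.0, 227.0, 19.0, 16.0]), (0.17, [149.0, 215.0, 27.0, 19.0])]
pastry_brush [(0.8, [380.0, 149.0, 97.0, 17.0])]
side [[1.0, 0.012, -0.008, 0.506], [0.014, -0.693, 0.721, -1.116], [0.003, -0.721, -0.693, 1.068], [0.0, 0.0, 0.0, 1.0]] 43.511164954496095 -0.00027803852688474415
cutter_a [(0.74, [245.0, 169.0, 12.0, 22.0]), (0.63, [290.0, 167.0, 6.0, 15.0]), (0.61, [290.0, 162.0, 15.0, 20.0]), (0.49, [286.0, 149.0, 11.0, 18.0])]
foil_tin []
cutter_tray [(0.77, [285.0, 156.0, 40.0, 37.0])]
scale []
nozzle_0 []
pastry_brush [(0.47, [349.0, 278.0, 9.0, 21.0])]
{'clock': 0.7, 'joint_pos': array([-1.28998462e+00,  2.40573493e-01,  4.98030649e-03,  1.33521495e+00,
       -9.94941711e-06,  1.57081899e+00]), 'joint_vel': array([ 0.00087658,  0.0015561 , -0.00028568, -0.00135039, -0.00047266,
        0.00052307]), 'tau': array([-9.63724815e-04, -3.72079039e+01,  2.52641022e+01,  9.71370573e-04,
       -1.18753178e-04, -3.73526021e-06]), 'eef_pos': array([ 0.1385602 , -0.4804007 ,  0.20781219]), 'tool_rot': array([ 9.90160866e-01,  1.39933766e-01, -5.75247765e-06, -5.15269363e-06]), 'ft_force': array([ 0.48989112, -0.30389766,  0.78945151]), 'ft_torque': array([ 0.04247174,  0.01421325, -0.0046584 ]), 'grasp_force': 0.0, 'grip_width': 0.0856158266990302}
```

View pics/top0.png

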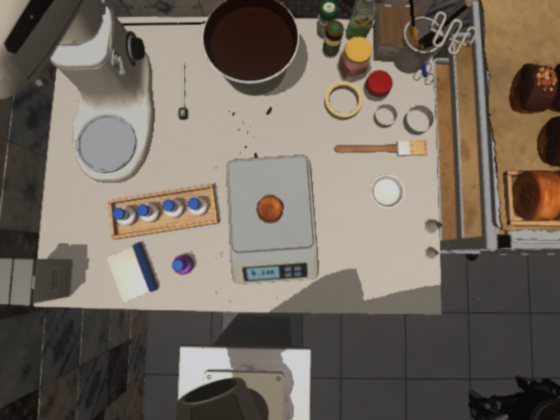

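View pics/side0.png

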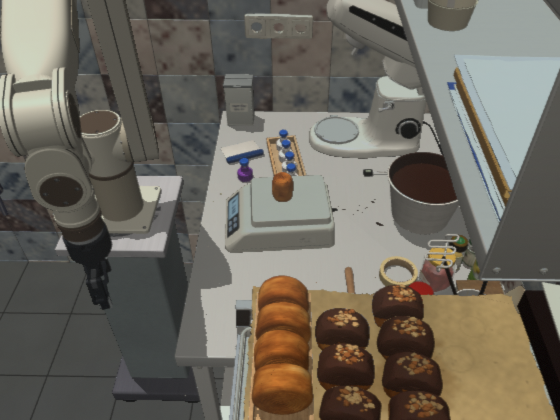

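Run:
```python
from h import *
im=cv2.imread("pics/top0.png")
a=cv2.resize(im[170:290,90:230],None,fx=5,fy=5,interpolation=cv2.INTER_CUBIC)
cv2.imwrite("pics/crop1.png",a)
hsv=cv2.cvtColor(im,cv2.COLOR_BGR2HSV)
m=cv2.inRange(hsv,(100,110,50),(160,255,255))
n,l,s,c=cv2.connectedComponentsWithStats(m)
for i in range(1,n):
    if s[i,4]>15: print(s[i],c[i].round(1),hsv[l==i].mean(0).round(),atz("top",*c[i],0.07))
for u,v in((388,190),): print("tin",atz("top",u,v,0.01))
```

```text
[422  64   5  12  33] [423.8  70.1] [115. 155.  89.] [ 0.8366 -0.4335  0.07  ]
[188 198  11  11  91] [193.1 203.2] [111. 156. 158.] [0.4921 0.1216 0.07  ]
[163 200  11  11  92] [168.1 205. ] [111. 157. 156.] [0.4866 0.1807 0.07  ]
[137 205  11  10  93] [142.1 209.7] [111. 160. 154.] [0.4743 0.2416 0.07  ]
[113 209  11  10  95] [118.  213.4] [111. 160. 151.] [0.4645 0.2987 0.07  ]
[134 244  22  47 282] [144.6 267.8] [111. 128.  85.] [0.3394 0.2274 0.07  ]
[173 256  19  18 227] [181.8 264.8] [128. 136. 134.] [0.3482 0.1411 0.07  ]
tin [ 0.5426 -0.3539  0.01  ]
```

The top picture shows four blue knobs in the oak tray at (118,213), (142,210), (168,205) and (193,203). The purple look-alike is at (182,264), outside the tray, and the tin is at (388,190). The nozzles are at about (432,227) and (432,253). The four in the tray fit the description; I'll confirm in a crop and refine the tin.

View pics/crop1.png

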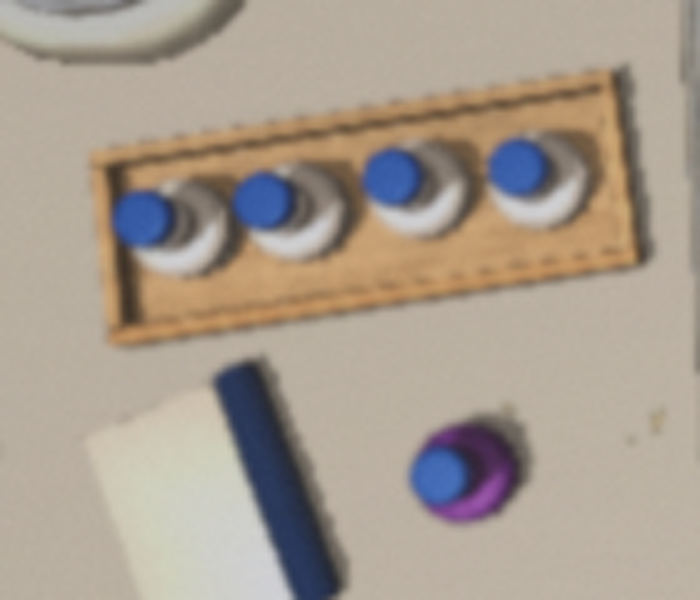

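```bash
cat >> h.py <<'E'
from scipy.spatial.transform import Rotation as Ro
def go(x,y,z,yaw=None,p0=None,yaw0=None):
    "shift in tool axes (cm) and twist to target"
    o=bot.get_obs();R=Ro.from_quat(o["tool_rot"]).as_matrix()
    p=o["eef_pos"] if p0 is None else np.array(p0)
    d=R.T@(np.array([x,y,z])-p)*100
    cy=np.arctan2(R[1,0],R[0,0]);t=0 if yaw is None else -(yaw-cy)
    print("pos",p.round(4),"yaw",cy.round(3),"shift",d.round(2),"twist",round(t,3),"F",o["ft_force"].round(2),"w",round(o["grip_width"],4),"q",o["joint_pos"].round(2),"t",o["clock"])
E
python3 - <<'E'
from h import *
im=cv2.imread("pics/top0.png");sd=cv2.imread("pics/side0.png")
for P in((.4645,.2987),(.4743,.2416),(.4866,.1807),(.4921,.1216)): print("side knob pred",proj("side",(*P,.067)))
hs=cv2.cvtColor(sd,cv2.COLOR_BGR2HSV);m=cv2.inRange(hs,(100,130,50),(122,255,255));m[:,:270]=0;m[:,310:]=0;m[200:]=0
n,l,s,c=cv2.connectedComponentsWithStats(m)
print([(s[i,4],c[i].round(1).tolist()) for i in range(1,n) if s[i,4]>10])
t=cv2.resize(im[160:220,358:418],None,fx=9,fy=9,interpolation=cv2.INTER_CUBIC)
for r,z,col in((.0435,.015,(0,0,255)),(.030,.002,(0,160,0))):
    pts=np.array([proj("top",(.5426+r*np.cos(a),-.3539+r*np.sin(a),z)) for a in np.linspace(0,6.28,60)])
    cv2.polylines(t,[((pts-[358,160]+.5)*9).astype(int)],True,col,1)
cv2.imwrite("pics/tin.png",t)
print([atz("top",*p,.11) for p in((229,160),(312,157),(232,282),(316,278))],atz("top",270,208,.18))
go(.3,-.2,.26,1.726)
E
```

```text
side knob pred [282.9 133.2]
side knob pred [285.5 143.7]
side knob pred [289.1 155.5]
side knob pred [290.6 167.6]
[(np.int32(34), [283.0, 132.3]), (np.int32(38), [285.4, 142.8]), (np.int32(40), [288.9, 154.6]), (np.int32(46), [290.5, 166.7])]
[array([0.5876, 0.035 , 0.11  ]), array([ 0.5981, -0.154 ,  0.11  ]), array([0.3143, 0.0186, 0.11  ]), array([ 0.3264, -0.1653,  0.11  ])] [ 0.4707 -0.0635  0.18  ]
pos [ 0.1386 -0.4804  0.2078] yaw 0.281 shift [ 23.28 -22.47  -5.22] twist -1.445 F [ 0.49 -0.3   0.79] w 0.0856 q [-1.29  0.24  0.    1.34 -0.    1.57] t 0.7
```

View pics/tin.png

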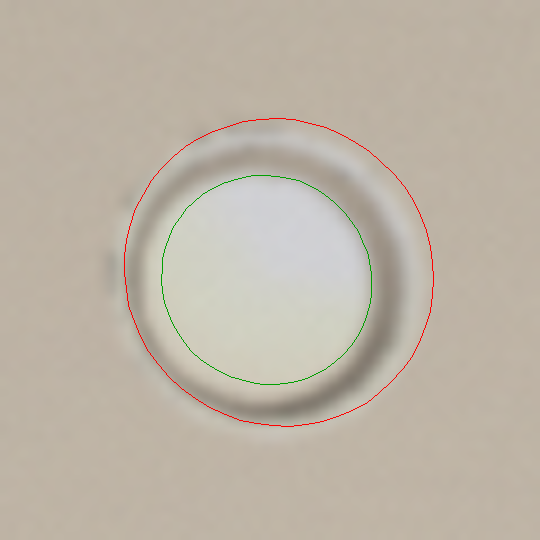

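The crop confirms four white, blue-knobbed cutters in the tray, at crop pixels (145,218), (265,200), (393,178) and (519,167). The purple one at (440,475) stands outside. In the tin picture the real rim lies about 1.5 px left of my drawn circle, so I'll refine it.

Request:
send_rows(
  motion="1 23.3 -22.5 -5.2 -1.445; 1 23.3 -22.5 -5.2 -1.445; 1 23.3 -22.5 -5.2 -1.445; 1 23.3 -22.5 -5.2 -1.445; 1 23.3 -22.5 -5.2 -1.445",
)

```text
clock: 1.2
eef_pos: [0.2622, -0.2649, 0.2479]
tool_rot: [0.869, 0.495, 0.0, 0.0]
ft_force: [1.4, -0.7, -0.2]
grip_width: 0.0123
grasp_force: 0.0
```

Run:
```python
from h import *
from scipy.optimize import minimize
g=cv2.cvtColor(cv2.imread("pics/top0.png"),cv2.COLOR_BGR2GRAY).astype(np.float32)
g=cv2.GaussianBlur(g,(0,0),.7)
A=np.linspace(0,2*np.pi,120)[:-1]
def prof(x,y,r,z):
    P=np.array([proj("top",(x+r*np.cos(a),y+r*np.sin(a),z)) for a in A],np.float32)
    return cv2.remap(g,P[None,:,0],P[None,:,1],cv2.INTER_LINEAR)[0]
for nm,rs,z in(("rim-out",(.041,.046),.015),("floor",(.028,.034),.002)):
    best=[]
    for x in np.arange(.534,.551,.002):
        for y in np.arange(-.362,-.343,.002):
            d=prof(x,y,rs[0],z)-prof(x,y,rs[1],z)
            best.append((np.abs(d).mean(),-np.std(prof(x,y,np.mean(rs),z)),x,y))
    print(nm,np.round(sorted(best)[-3:],4).tolist(), "minstd",np.round(sorted(best,key=lambda b:-b[1])[:3],4).tolist())
go(.4645,.2987,.12,1.726)
```

```text
Traceback (most recent call last):
  File "h.py", line 11, in proj
    m=vision.camera_model(name);f=210/np.tan(np.radians(m["fov_y"])/2)
ValueError: time passes only in moves, steps and waits
```

```bash
sed -i 's/vision.camera_model(name)/cm(name)/' h.py; sed -i '2a import functools\ncm=functools.lru_cache(None)(vision.camera_model)' h.py
cat > fit.py <<'E'
from h import *
g=cv2.cvtColor(cv2.imread("pics/top0.png"),cv2.COLOR_BGR2GRAY).astype(np.float32)
g=cv2.GaussianBlur(g,(0,0),.7)
A=np.linspace(0,2*np.pi,120)[:-1]
def prof(x,y,r,z):
    P=np.array([proj("top",(x+r*np.cos(a),y+r*np.sin(a),z)) for a in A],np.float32)
    return cv2.remap(g,P[:,0][None],P[:,1][None],cv2.INTER_LINEAR)[0]
for nm,rs,z in(("rim",(.041,.046),.015),("floor",(.028,.034),.002)):
    best=[]
    for x in np.arange(.534,.551,.002):
        for y in np.arange(-.362,-.343,.002):
            best.append((np.abs(prof(x,y,rs[0],z)-prof(x,y,rs[1],z)).mean(),np.std(prof(x,y,rs[1],z)),x,y))
    print(nm,np.round(sorted(best)[-3:],4).tolist(), "minstd",np.round(sorted(best,key=lambda b:b[1])[:3],4).tolist())
go(.4645,.2987,.12,1.726)
E
python3 fit.py
```

```text
rim [[13.5646, 4.6238, 0.544, -0.346], [13.9574, 3.0712, 0.544, -0.348], [14.0122, 3.4548, 0.542, -0.346]] minstd [[9.8891, 2.601, 0.534, -0.346], [7.4541, 2.6925, 0.538, -0.354], [9.4929, 2.7751, 0.534, -0.348]]
floor [[33.3725, 9.0834, 0.54, -0.35], [34.3779, 7.0477, 0.542, -0.352], [35.7674, 12.2943, 0.54, -0.352]] minstd [[32.1608, 3.4137, 0.542, -0.35], [34.3779, 7.0477, 0.542, -0.352], [26.1777, 8.5898, 0.544, -0.35]]
pos [ 0.2622 -0.2649  0.2479] yaw 1.036 shift [ 58.8  -11.33  12.78] twist -0.69 F [ 1.38 -0.68 -0.16] w 0.0123 q [-0.79 -0.03 -0.2   1.4   0.    1.31] t 1.2
```

Request:
send_rows(
  motion="1 29 -5.6 0.5 -0.69; 1 29 -5.6 0.5 -0.69; 1 29 -5.6 0.5 -0.69; 1 29 -5.6 0.5 -0.69; 1 29 -5.6 0.5 -0.69",
)

```text
clock: 1.7
eef_pos: [0.3475, -0.0296, 0.2436]
tool_rot: [0.65, 0.76, 0.0, 0.001]
ft_force: [1.2, -1.0, 0.2]
grip_width: 0.0001
grasp_force: 0.0
```

```bash
python3 -c "
from h import *
go(.4645,.2987,.12,1.726)"
```

```text
pos [ 0.3475 -0.0296  0.2436] yaw 1.725 shift [30.65 16.59 12.37] twist -0.001 F [ 1.2  -0.96  0.2 ] w 0.0001 q [-0.08 -0.08 -0.25  1.39 -0.    1.33] t 1.7
```

Request:
send_rows(
  motion="1 30.6 16.6 2 0; 1 30.6 16.6 2 0; 1 30.6 16.6 2 0; 1 30.6 16.6 2 0; 1 30.6 16.6 2 0",
)

```text
clock: 2.2
eef_pos: [0.4324, 0.2054, 0.229]
tool_rot: [0.652, 0.758, 0.0, 0.0]
ft_force: [0.8, -1.2, 0.5]
grip_width: 0.0001
grasp_force: 0.0
```

```bash
python3 -c "
from h import *
go(.4645,.2987,.09,1.726)"
```

```text
pos [0.4324 0.2054 0.229 ] yaw 1.722 shift [ 8.74  4.56 13.9 ] twist -0.004 F [ 0.76 -1.21  0.46] w 0.0001 q [ 0.44  0.19 -0.01  1.38 -0.    1.86] t 2.2
```

Request:
send_rows(
  motion="1 8.7 4.5 3 0; 1 8.7 4.5 8 0; 1 8.7 4.5 13.9 0; 1 8.7 4.5 13.9 0; 1 8.7 4.5 13.9 0",
)

```text
clock: 2.7
eef_pos: [0.4596, 0.2944, 0.0841]
tool_rot: [0.652, 0.759, -0.006, -0.002]
ft_force: [-1.3, -0.5, -0.1]
grip_width: 0.0003
grasp_force: 0.0
```

```bash
python3 -c "
from h import *
go(.4645,.2987,.08,1.726)"
```

```text
pos [0.4596 0.2944 0.0841] yaw 1.722 shift [0.36 0.56 0.4 ] twist -0.004 F [-1.26 -0.45 -0.06] w 0.0003 q [ 0.57  0.42 -0.07  1.09  0.    1.99] t 2.7
```

Request:
send_rows(
  motion="1 0 0 0 0; 1 0 0 0 0",
)

```text
clock: 2.9
eef_pos: [0.4652, 0.2963, 0.0925]
tool_rot: [0.652, 0.758, 0.002, 0.001]
ft_force: [0.1, -1.7, 1.0]
grip_width: -0.0002
grasp_force: 0.0
```

```bash
python3 -c "
from h import *
go(.4645,.2987,.08,1.726)"
```

```text
pos [0.4652 0.2963 0.0925] yaw 1.72 shift [ 0.24 -0.04  1.25] twist -0.006 F [ 0.08 -1.74  1.  ] w -0.0002 q [ 0.57  0.41 -0.06  1.09 -0.    1.99] t 2.9
```

Request:
send_rows(
  motion="1 0.2 0 0.8 0; 1 0.2 0 1.4 0; 1 0.2 0 1.7 0; 1 0.2 0 1.9 0; 1 0.2 0 1.9 0",
)

```text
clock: 3.4
eef_pos: [0.463, 0.2976, 0.0706]
tool_rot: [0.652, 0.758, -0.0, -0.0]
ft_force: [0.1, -1.0, 0.3]
grip_width: 0.0
grasp_force: 0.0
```

Request:
send_rows(
  motion="1 0 0 0.1 0; 1 0 0 0.1 0",
)

```text
clock: 3.6
eef_pos: [0.4633, 0.2979, 0.0699]
tool_rot: [0.652, 0.758, 0.0, 0.0]
ft_force: [0.0, -0.3, -0.1]
grip_width: -0.0
grasp_force: 0.0
```

Request:
send_rows(
  motion="1 0 0 0.1 0; 1 0 0 0.1 0",
)

```text
clock: 3.8
eef_pos: [0.4633, 0.2978, 0.0688]
tool_rot: [0.652, 0.758, -0.0, 0.0]
ft_force: [-0.2, 1.2, -0.3]
grip_width: -0.0002
grasp_force: 0.0
```

Request:
send_rows(
  motion="1 0 0 0.1 0; 1 0 0 0.1 0",
)

```text
clock: 4.0
eef_pos: [0.4632, 0.2978, 0.0677]
tool_rot: [0.652, 0.758, -0.0, -0.0]
ft_force: [0.5, -0.5, -0.2]
grip_width: 0.0002
grasp_force: 0.0
```

Request:
send_rows(
  motion="1 0 0 0.1 0; 1 0 0 0.1 0",
)

```text
clock: 4.2
eef_pos: [0.4632, 0.2978, 0.0667]
tool_rot: [0.652, 0.758, -0.0, -0.0]
ft_force: [-0.2, -0.3, 0.4]
grip_width: 0.0002
grasp_force: 0.0
```

Run:
```python
from h import *
for n in("top","side"):
    im=vision.camera(n)[:,:,::-1]; cv2.imwrite(f"pics/{n}1.png",im)
a=cv2.imread("pics/side1.png")[90:200,230:340];cv2.imwrite("pics/s1.png",cv2.resize(a,None,fx=5,fy=5,interpolation=cv2.INTER_CUBIC))
go(.4645,.2987,.08,1.726)
```

```text
pos [0.4633 0.2978 0.0668] yaw 1.721 shift [ 0.07  0.14 -1.32] twist -0.005 F [-0.05  0.54  0.79] w 0.0003 q [ 0.57  0.44 -0.09  1.04 -0.    1.99] t 4.3
```

View pics/s1.png

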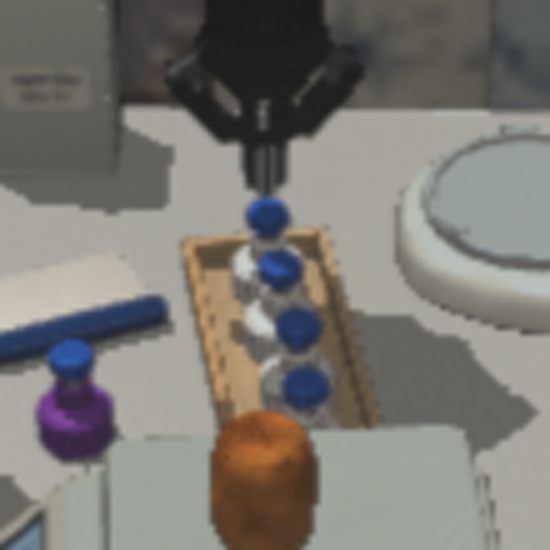

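The side crop shows the closed fingertips ending at about crop (265,190). Knob 1 is at (268,215), so the tip is just at or over its top with no clear force yet. I'll compare numbers.

Run:
```python
from h import *
for f in("side0","side1"):
    hs=cv2.cvtColor(cv2.imread(f"pics/{f}.png"),cv2.COLOR_BGR2HSV);m=cv2.inRange(hs,(100,130,50),(122,255,255));m[:,:270]=0;m[:,310:]=0;m[200:]=0
    n,l,s,c=cv2.connectedComponentsWithStats(m)
    print([(s[i].tolist(),c[i].round(1).tolist()) for i in range(1,n) if s[i,4]>10])
print(proj("side",(.4633,.2978,.0668)),proj("side",(.4633,.2978,.074)),proj("side",(.4633,.2978,.060)),proj("side",(.4633,.2978+.014,.067)))
hs=cv2.cvtColor(cv2.imread("pics/top1.png"),cv2.COLOR_BGR2HSV);m=cv2.inRange(hs,(100,110,50),(122,255,255));m=m[190:230,100:210]
n,l,s,c=cv2.connectedComponentsWithStats(m)
print([(s[i].tolist(),(c[i]+[100,190]).round(1).tolist()) for i in range(1,n) if s[i,4]>10])
# joint knob depth from side + top: least-squares triangulation
for (a,b) in(((118.,213.4),(283,132.3)),((142.1,209.7),(285.4,142.8)),((168.1,205),(288.9,154.6)),((193.1,203.2),(290.5,166.7))):
    M=np.zeros((3,3));v=np.zeros(3)
    for n,p in(("top",a),("side",b)):
        o,d=ray(n,*p);d/=np.linalg.norm(d);Q=np.eye(3)-np.outer(d,d);M+=Q;v+=Q@o
    print(np.linalg.solve(M,v).round(4))
```

```text
[([280, 130, 7, 6, 34], [283.0, 132.3]), ([282, 140, 8, 7, 38], [285.4, 142.8]), ([285, 152, 8, 7, 40], [288.9, 154.6]), ([287, 164, 8, 7, 46], [290.5, 166.7])]
[([280, 130, 7, 7, 34], [282.9, 132.4]), ([282, 141, 7, 6, 35], [285.1, 143.3]), ([286, 152, 7, 7, 38], [288.9, 154.8]), ([287, 164, 8, 7, 41], [290.5, 166.8])]
[282.5 133.4] [282.5 131.6] [282.5 135.1] [282.6 130.9]
[([89, 9, 10, 10, 79], [193.3, 203.2]), ([64, 10, 10, 10, 79], [168.3, 204.8]), ([37, 15, 12, 11, 94], [142.4, 209.9]), ([17, 19, 7, 10, 37], [120.7, 214.0])]
[0.4647 0.2983 0.0707]
[0.4741 0.2414 0.0708]
[0.4863 0.1803 0.0709]
[0.4919 0.1216 0.0704]
```

Request:
send_rows(
  motion="1 0.1 0.1 0.15 0; 1 0.1 0.1 0.15 0",
)

```text
clock: 4.5
eef_pos: [0.4642, 0.2991, 0.0652]
tool_rot: [0.652, 0.758, -0.0, -0.0]
ft_force: [-0.2, -0.3, 0.1]
grip_width: -0.0003
grasp_force: 0.0
```

Request:
send_rows(
  motion="1 0 0 0.15 0; 1 0 0 0.15 0",
)

```text
clock: 4.7
eef_pos: [0.4639, 0.2989, 0.0636]
tool_rot: [0.652, 0.758, -0.0, -0.0]
ft_force: [-0.4, 0.7, 0.2]
grip_width: -0.0001
grasp_force: 0.0
```

Request:
send_rows(
  motion="1 0 0 0.15 0; 1 0 0 0.15 0",
)

```text
clock: 4.9
eef_pos: [0.464, 0.2989, 0.0621]
tool_rot: [0.652, 0.758, -0.0, -0.0]
ft_force: [1.1, 0.3, 0.0]
grip_width: 0.0001
grasp_force: 0.0
```

Request:
send_rows(
  motion="1 0 0 0.15 0; 1 0 0 0.15 0",
)

```text
clock: 5.1
eef_pos: [0.464, 0.2989, 0.0606]
tool_rot: [0.652, 0.758, -0.0, -0.0]
ft_force: [1.3, -0.8, 0.2]
grip_width: 0.0004
grasp_force: 0.0
```

Run:
```python
from h import *
s=vision.camera("side")[:,:,::-1];t=vision.camera("top")[:,:,::-1]
cv2.imwrite("pics/side2.png",s);cv2.imwrite("pics/top2.png",t)
a=cv2.resize(s[105:155,258:308],None,fx=8,fy=8,interpolation=cv2.INTER_NEAREST);b=cv2.resize(t[180:230,95:145],None,fx=8,fy=8,interpolation=cv2.INTER_NEAREST)
cv2.imwrite("pics/c2.png",np.hstack([a,b]))
print(proj("side",(.464,.2989,.0606)),proj("top",(.464,.2989,.0606)))
```

```text
[282.8 134.8] [119.5 214. ]
```

View pics/c2.png

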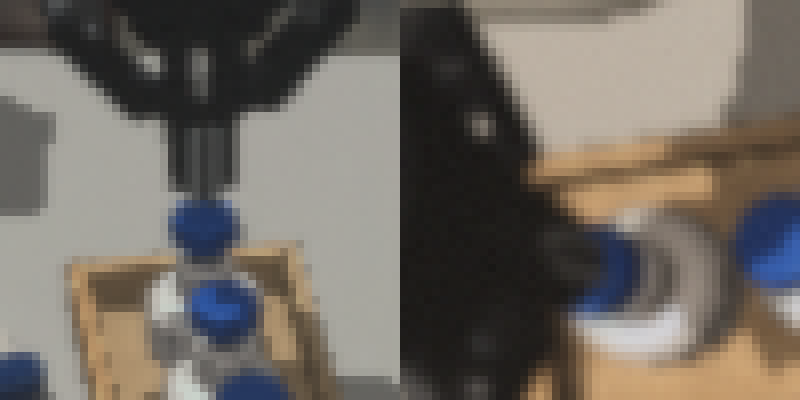

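The left crop shows the fingertips right on top of knob 1, at crop row 195 to 200, and the right crop shows the tip over the knob. The real tip is thus about 15 mm above the reported TCP; I'll continue by contact.

Request:
send_rows(
  motion="1 0 0 0.15 0; 1 0 0 0.15 0",
)

```text
clock: 5.4
eef_pos: [0.464, 0.2989, 0.0592]
tool_rot: [0.652, 0.758, -0.0, -0.0]
ft_force: [1.0, -0.0, -0.3]
grip_width: 0.0003
grasp_force: 0.0
```

Request:
send_rows(
  motion="1 0 0 0.15 0; 1 0 0 0.15 0",
)

```text
clock: 5.6
eef_pos: [0.464, 0.2989, 0.0576]
tool_rot: [0.652, 0.758, -0.0, -0.0]
ft_force: [0.1, -0.4, -0.1]
grip_width: -0.0001
grasp_force: 0.0
```

Request:
send_rows(
  motion="1 0 0 0.15 0; 1 0 0 0.15 0",
)

```text
clock: 5.8
eef_pos: [0.464, 0.2989, 0.0561]
tool_rot: [0.652, 0.758, -0.0, -0.0]
ft_force: [-0.0, -0.2, 0.3]
grip_width: 0.0002
grasp_force: 0.0
```

Request:
send_rows(
  motion="1 0 0 0.15 0; 1 0 0 0.15 0",
)

```text
clock: 6.0
eef_pos: [0.464, 0.2989, 0.0547]
tool_rot: [0.652, 0.758, -0.0, -0.0]
ft_force: [-0.4, 0.1, -0.4]
grip_width: -0.0
grasp_force: 0.0
```

Run:
```python
from h import *
s=vision.camera("side")[:,:,::-1];t=vision.camera("top")[:,:,::-1]
cv2.imwrite("pics/side3.png",s);cv2.imwrite("pics/top3.png",t)
for f in("side0","side2","side3"):
    hs=cv2.cvtColor(cv2.imread(f"pics/{f}.png"),cv2.COLOR_BGR2HSV);m=cv2.inRange(hs,(100,100,30),(122,255,255));m[:,:270]=0;m[:,310:]=0;m[200:]=0
    n,l,q,c=cv2.connectedComponentsWithStats(m)
    print(f,[(q[i].tolist(),c[i].round(1).tolist()) for i in range(1,n) if q[i,4]>10])
a=[cv2.resize(cv2.imread(f"pics/side{k}.png")[105:155,258:308],None,fx=8,fy=8,interpolation=cv2.INTER_CUBIC) for k in(2,3)]
cv2.imwrite("pics/c3.png",np.hstack(a))
print(bot.get_obs()["tau"].round(2))
```

```text
side0 [([280, 130, 7, 7, 41], [283.0, 132.8]), ([282, 140, 8, 8, 49], [285.5, 143.0]), ([285, 152, 9, 8, 51], [288.9, 154.9]), ([287, 163, 9, 8, 55], [290.6, 166.9])]
side2 [([280, 130, 7, 7, 38], [283.0, 133.0]), ([282, 140, 8, 8, 46], [285.4, 143.2]), ([286, 152, 8, 8, 49], [289.2, 155.1]), ([287, 164, 9, 8, 54], [290.6, 167.1])]
side3 [([280, 131, 7, 6, 30], [282.9, 133.6]), ([282, 140, 8, 8, 46], [285.4, 143.2]), ([286, 152, 8, 8, 49], [289.2, 155.1]), ([287, 164, 9, 7, 53], [290.6, 167.0])]
[ -0.   -44.12  22.16   0.     0.     0.  ]
```

View pics/c3.png

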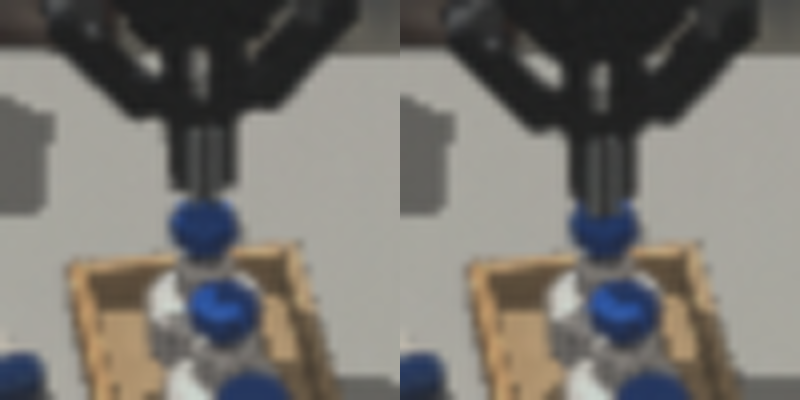

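The tip (crop right, row 213) now overlaps the knob's top, so contact is about to happen. I'm going on with small steps.

Request:
send_rows(
  motion="1 0 0 0.1 0; 1 0 0 0.1 0",
)

```text
clock: 6.3
eef_pos: [0.464, 0.2989, 0.0538]
tool_rot: [0.652, 0.758, -0.0, -0.0]
ft_force: [-0.1, -0.5, -1.0]
grip_width: 0.0001
grasp_force: 0.0
```

Request:
send_rows(
  motion="1 0 0 0.1 0; 1 0 0 0.1 0",
)

```text
clock: 6.5
eef_pos: [0.464, 0.2989, 0.0527]
tool_rot: [0.652, 0.758, -0.0, -0.0]
ft_force: [-0.1, -0.1, -0.3]
grip_width: -0.0
grasp_force: 0.0
```

Request:
send_rows(
  motion="1 0 0 0.1 0; 1 0 0 0.1 0",
)

```text
clock: 6.7
eef_pos: [0.464, 0.2989, 0.0517]
tool_rot: [0.652, 0.758, -0.0, -0.0]
ft_force: [-0.3, 0.5, 0.1]
grip_width: 0.0001
grasp_force: 0.0
```

Request:
send_rows(
  motion="1 0 0 0.1 0; 1 0 0 0.1 0",
)

```text
clock: 6.9
eef_pos: [0.464, 0.2989, 0.0507]
tool_rot: [0.652, 0.758, -0.0, -0.0]
ft_force: [-0.2, 0.7, -0.3]
grip_width: -0.0001
grasp_force: 0.0
```

Request:
send_rows(
  motion="1 0 0 0.1 0; 1 0 0 0.1 0",
)

```text
clock: 7.1
eef_pos: [0.4642, 0.299, 0.0503]
tool_rot: [0.652, 0.758, 0.0, 0.0]
ft_force: [-0.9, -1.1, 3.1]
grip_width: -0.0001
grasp_force: 1.8
```

Request:
send_rows(
  motion="1 0 0 0.1 0; 1 0 0 0.1 0; 1 0 0 0.1 0",
)

```text
clock: 7.4
eef_pos: [0.4642, 0.299, 0.0496]
tool_rot: [0.652, 0.758, 0.0, 0.0]
ft_force: [-2.3, -1.0, 5.7]
grip_width: 0.0003
grasp_force: 3.1
```

Request:
send_rows(
  motion="1 0 0 0.1 0; 1 0 0 0.1 0; 1 0 0 0.1 0",
)

```text
clock: 7.7
eef_pos: [0.4642, 0.299, 0.0489]
tool_rot: [0.652, 0.758, 0.0, 0.0]
ft_force: [-1.8, -1.8, 7.0]
grip_width: -0.0006
grasp_force: 3.9
```

Request:
send_rows(
  motion="1 0 0 0.1 0; 1 0 0 0.1 0; 1 0 0 0.1 0",
)

```text
clock: 8.0
eef_pos: [0.4642, 0.2991, 0.048]
tool_rot: [0.652, 0.758, 0.0, 0.0]
ft_force: [-3.5, -1.5, 8.1]
grip_width: -0.0003
grasp_force: 4.3
```

Request:
send_rows(
  motion="1 0 0 0.2 0; 1 0 0 0.2 0; 1 0 0 0.2 0",
)

```text
clock: 8.3
eef_pos: [0.4641, 0.299, 0.0458]
tool_rot: [0.652, 0.758, 0.0, 0.0]
ft_force: [-2.2, -1.6, 7.4]
grip_width: -0.0002
grasp_force: 3.7
```

Cutter 1 peaked at about 8 N, so it is sound. Now I press it to the stop.

Request:
send_rows(
  motion="1 0 0 0.2 0; 1 0 0 0.3 0; 1 0 0 0.3 0",
)

```text
clock: 8.6
eef_pos: [0.4641, 0.299, 0.0426]
tool_rot: [0.652, 0.758, 0.0, 0.0]
ft_force: [-2.4, -2.1, 7.0]
grip_width: 0.0002
grasp_force: 3.4
```

Request:
send_rows(
  motion="1 0 0 0.1 0; 1 0 0 0.2 0; 1 0 0 0.2 0",
)

```text
clock: 8.9
eef_pos: [0.4643, 0.2991, 0.0424]
tool_rot: [0.652, 0.758, 0.001, 0.0]
ft_force: [-5.4, -3.7, 18.4]
grip_width: -0.0002
grasp_force: 8.6
```

The stop was reached at 0.0424 with 18 N. I lift and move on to cutter 2.

Request:
send_rows(
  motion="1 0 0 -2.5 0; 1 -2.8 0.1 -2.5 0; 1 -5.8 0.1 -2.5 0; 1 -5.8 0.1 -2.5 0; 1 -5.8 0.1 -2.5 0",
)

```text
clock: 9.4
eef_pos: [0.4739, 0.2414, 0.0646]
tool_rot: [0.653, 0.758, 0.0, -0.0]
ft_force: [0.4, 0.1, -0.2]
grip_width: -0.0002
grasp_force: 0.0
```

Request:
send_rows(
  motion="1 0 0 0.6 0; 1 0 0 1.1 0; 1 0 0 1.3 0; 1 0 0 1.3 0; 1 0 0 1.3 0",
)

```text
clock: 9.9
eef_pos: [0.4736, 0.2421, 0.0516]
tool_rot: [0.652, 0.758, -0.0, -0.0]
ft_force: [0.1, -0.1, -0.0]
grip_width: 0.0002
grasp_force: 0.0
```

Request:
send_rows(
  motion="1 0 0 0 0; 1 0 0 0.1 0; 1 0 0 0.2 0; 1 0 0 0.3 0; 1 0 0 0.3 0",
)

```text
clock: 10.4
eef_pos: [0.4739, 0.2419, 0.0491]
tool_rot: [0.652, 0.758, 0.0, 0.0]
ft_force: [1.0, -0.1, 2.1]
grip_width: 0.0003
grasp_force: 1.2
```

Request:
send_rows(
  motion="1 0 0 0.1 0; 1 0 0 0.1 0; 1 0 0 0.1 0",
)

```text
clock: 10.7
eef_pos: [0.474, 0.2419, 0.0481]
tool_rot: [0.652, 0.758, 0.0, 0.0]
ft_force: [-1.7, 0.6, 2.0]
grip_width: -0.0002
grasp_force: 1.4
```

Request:
send_rows(
  motion="1 0 0 0.2 0; 1 0 0 0.3 0; 1 0 0 0.3 0",
)

```text
clock: 11.0
eef_pos: [0.4738, 0.2419, 0.0446]
tool_rot: [0.652, 0.758, 0.0, -0.0]
ft_force: [-0.1, 1.3, 1.8]
grip_width: 0.0
grasp_force: 1.0
```

Request:
send_rows(
  motion="1 0 0 0.2 0; 1 0 0 0.3 0; 1 0 0 0.3 0",
)

```text
clock: 11.3
eef_pos: [0.4739, 0.2419, 0.0424]
tool_rot: [0.652, 0.758, 0.0, 0.0]
ft_force: [-2.0, 0.1, 6.3]
grip_width: -0.0001
grasp_force: 2.9
```

Cutter 2 peaked at about 2 to 3 N, so it is the tired one. I still press cutters 3 and 4 to the stop.

Request:
send_rows(
  motion="1 0 0 -2.5 0; 1 -3 0.3 -2.5 0; 1 -6.2 0.3 -2.5 0; 1 -6.2 0.3 -2.5 0; 1 -6.2 0.3 -2.5 0",
)

```text
clock: 11.8
eef_pos: [0.4857, 0.1801, 0.0664]
tool_rot: [0.653, 0.758, -0.0, -0.0]
ft_force: [0.7, 0.6, 0.6]
grip_width: 0.0
grasp_force: 0.0
```

Request:
send_rows(
  motion="1 0 0 0.6 0; 1 0 0 1.2 0; 1 0 0 1.6 0; 1 0 0 1.8 0; 1 0 0 1.8 0",
)

```text
clock: 12.3
eef_pos: [0.4855, 0.1814, 0.049]
tool_rot: [0.652, 0.758, -0.0, -0.0]
ft_force: [-3.0, -0.3, 7.4]
grip_width: 0.0003
grasp_force: 3.5
```

Request:
send_rows(
  motion="1 0 0 0.1 0; 1 0 0 0.1 0; 1 0 0 0.1 0",
)

```text
clock: 12.6
eef_pos: [0.4856, 0.1814, 0.0485]
tool_rot: [0.652, 0.758, -0.0, -0.0]
ft_force: [-2.7, -0.9, 7.9]
grip_width: -0.0002
grasp_force: 3.8
```

Request:
send_rows(
  motion="1 0 0 0.2 0; 1 0 0 0.3 0; 1 0 0 0.3 0",
)

```text
clock: 12.9
eef_pos: [0.4855, 0.1813, 0.0453]
tool_rot: [0.652, 0.758, -0.0, -0.0]
ft_force: [-3.1, -0.6, 6.4]
grip_width: 0.0001
grasp_force: 3.2
```

Request:
send_rows(
  motion="1 0 0 0.2 0; 1 0 0 0.4 0; 1 0 0 0.5 0; 1 0 0 0.5 0",
)

```text
clock: 13.3
eef_pos: [0.4858, 0.1813, 0.0423]
tool_rot: [0.652, 0.758, 0.0, 0.0]
ft_force: [-5.9, -1.9, 19.3]
grip_width: -0.0002
grasp_force: 9.6
```

Request:
send_rows(
  motion="1 0 0 -2.5 0; 1 -3 -0.2 -2.5 0; 1 -6 -0.2 -2.5 0; 1 -6 -0.2 -2.5 0; 1 -6 -0.2 -2.5 0",
)

```text
clock: 13.8
eef_pos: [0.4929, 0.1212, 0.0646]
tool_rot: [0.653, 0.758, -0.0, -0.0]
ft_force: [-0.7, -0.6, -0.2]
grip_width: 0.0001
grasp_force: 0.0
```

Request:
send_rows(
  motion="1 0 0 0.6 0; 1 0 0 1.1 0; 1 0 0 1.4 0; 1 0 0 1.6 0; 1 0 0 1.6 0",
)

```text
clock: 14.3
eef_pos: [0.4926, 0.122, 0.0491]
tool_rot: [0.652, 0.758, 0.0, -0.0]
ft_force: [-2.5, 0.2, 5.8]
grip_width: 0.0001
grasp_force: 3.3
```

Cutter 4 was already at 5.8 N near the top, so it is sound. I press it to the stop, then go back above cutter 2 and open.

Request:
send_rows(
  motion="1 0 0 0.3 0; 1 0 0 0.6 0; 1 0 0 0.8 0; 1 0 0 0.9 0; 1 0 0 0.9 0",
)

```text
clock: 14.8
eef_pos: [0.493, 0.1222, 0.0424]
tool_rot: [0.652, 0.758, 0.001, -0.0]
ft_force: [-7.0, 0.2, 19.2]
grip_width: -0.0
grasp_force: 9.5
```

Request:
send_rows(
  motion="1 0 0 -3 0; 1 2 0 -5 0; 1 6 0 -5 0; 1 10 0 -5 0; 0.5 12.1 0 -5 0",
)

```text
clock: 15.3
eef_pos: [0.4746, 0.2438, 0.09]
tool_rot: [0.651, 0.759, 0.001, -0.0]
ft_force: [-0.1, -0.4, -0.4]
grip_width: 0.0132
grasp_force: 0.0
```

Request:
send_rows(
  motion="-1 0 0 0 0; -1 0 0 0 0; -1 0 0 0 0; -1 0 0 0 0; -1 0 0 0 0",
)

```text
clock: 15.8
eef_pos: [0.4751, 0.24, 0.0898]
tool_rot: [0.653, 0.758, -0.0, -0.0]
ft_force: [-0.7, -0.1, -0.0]
grip_width: 0.0847
grasp_force: 0.0
```

```bash
python3 -c "
from h import *
go(.474,.2416,.022,1.726)"
```

```text
pos [0.4751 0.24   0.0898] yaw 1.719 shift [ 0.18 -0.08  6.78] twist -0.007 F [-0.73 -0.09 -0.04] w 0.0847 q [ 0.47  0.38 -0.11  1.07 -0.    1.89] t 15.8
```

Request:
send_rows(
  motion="-1 0.1 -0.1 2 0; -1 0.1 -0.1 4 0; -1 0.1 -0.1 5.5 0; -1 0.1 -0.1 5.5 0; -1 0.1 -0.1 5.5 0",
)

```text
clock: 16.3
eef_pos: [0.4739, 0.2413, 0.035]
tool_rot: [0.652, 0.758, -0.0, -0.0]
ft_force: [0.5, -0.3, 1.2]
grip_width: 0.0852
grasp_force: 0.0
```

Request:
send_rows(
  motion="-1 0 0 0.6 0; -1 0 0 1.2 0; -1 0 0 1.2 0",
)

```text
clock: 16.6
eef_pos: [0.4734, 0.2416, 0.0224]
tool_rot: [0.652, 0.758, -0.0, -0.0]
ft_force: [0.1, -0.4, 0.5]
grip_width: 0.0857
grasp_force: 0.0
```

Request:
send_rows(
  motion="1 0 0 0 0; 1 0 0 0 0; 1 0 0 0 0; 1 0 0 0 0; 1 0 0 0 0",
)

```text
clock: 17.1
eef_pos: [0.474, 0.2419, 0.0231]
tool_rot: [0.652, 0.758, 0.0, 0.0]
ft_force: [-0.6, 0.2, 1.3]
grip_width: 0.0263
grasp_force: 58.8
```

Request:
send_rows(
  motion="1 0 0 0 0; 1 0 0 0 0; 1 0 0 -0.3 0; 1 0 0 -1 0; 1 0 0 -1.5 0",
)

```text
clock: 17.6
eef_pos: [0.4737, 0.2417, 0.0383]
tool_rot: [0.652, 0.758, -0.0, -0.0]
ft_force: [0.4, 0.2, -1.5]
grip_width: 0.0262
grasp_force: 59.0
```

Run:
```python
from h import *
s=vision.camera("side")[:,:,::-1];t=vision.camera("top")[:,:,::-1]
cv2.imwrite("pics/side4.png",s);cv2.imwrite("pics/top4.png",t)
cv2.imwrite("pics/c4.png",np.hstack([cv2.resize(i,None,fx=6,fy=6,interpolation=cv2.INTER_CUBIC) for i in(s[95:185,250:315],t[170:260,95:160])]))
go(.474,.2416,.26,1.726)
```

```text
pos [0.4745 0.2421 0.0389] yaw 1.721 shift [-3.000e-02 -2.000e-02 -2.211e+01] twist -0.005 F [-0.05  0.42 -0.98] w 0.026 q [ 0.47  0.44 -0.18  0.95  0.    1.89] t 17.7
```

View pics/c4.png

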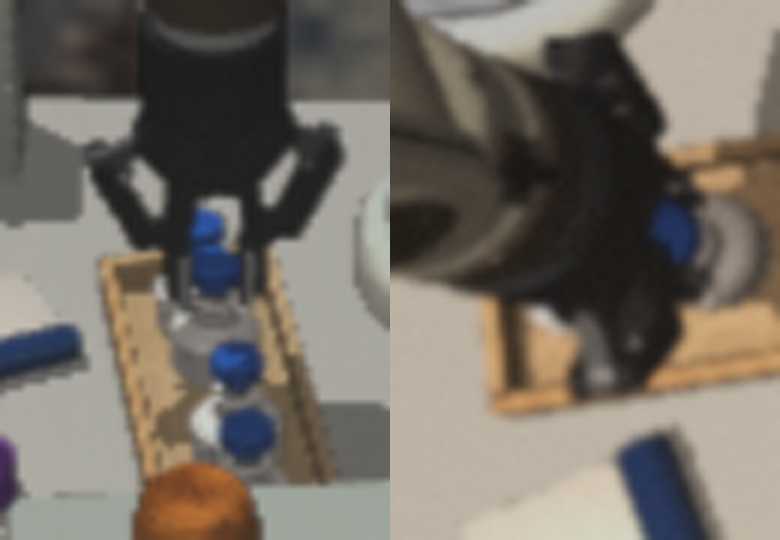

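The crop shows cutter 2 upright in the fingers, clear of the tray floor, with its knob at crop (215,265). I lift it high and carry it over the scale.

Request:
send_rows(
  motion="1 0 0 -3 0; 1 0 0 -7.5 0; 1 0 0 -12 0; 1 0 0 -17 0; 1 0 0 -22 0",
)

```text
clock: 18.2
eef_pos: [0.4732, 0.2415, 0.2597]
tool_rot: [0.652, 0.758, -0.0, -0.0]
ft_force: [1.1, 0.4, -2.0]
grip_width: 0.0256
grasp_force: 59.3
```

```bash
python3 -c "
from h import *
go(.5415,-.3505,.26)"
```

```text
pos [0.4732 0.2415 0.2597] yaw 1.721 shift [-5.955e+01 -2.090e+00 -2.000e-02] twist 0 F [ 1.13  0.42 -1.96] w 0.0256 q [0.47 0.29 0.2  1.49 0.   1.89] t 18.2
```

Request:
send_rows(
  motion="1 -3 -0.1 0 0; 1 -7 -0.3 0 0; 1 -11 -0.4 0 0; 1 -15.5 -0.5 0 0; 1 -20 -0.7 0 0",
)

```text
clock: 18.7
eef_pos: [0.4966, 0.0415, 0.2579]
tool_rot: [0.652, 0.758, 0.0, 0.0]
ft_force: [1.3, -0.5, -1.9]
grip_width: 0.0264
grasp_force: 59.5
```

Request:
send_rows(
  motion="1 -4 -0.1 0 0; 1 -8 -0.3 0 0; 1 -12 -0.4 0 0; 1 -16 -0.5 0 0; 1 -20 -0.7 0 0",
)

```text
clock: 19.2
eef_pos: [0.5196, -0.1574, 0.2578]
tool_rot: [0.652, 0.758, 0.0, -0.0]
ft_force: [0.2, 0.5, -1.0]
grip_width: 0.0258
grasp_force: 59.5
```

Request:
send_rows(
  motion="1 -4 -0.1 0 0; 1 -8 -0.3 0 0; 1 -12 -0.4 0 0; 1 -16 -0.5 0 0; 1 -18 -0.7 0 0",
)

```text
clock: 19.7
eef_pos: [0.5393, -0.3381, 0.2568]
tool_rot: [0.653, 0.757, -0.0, -0.0]
ft_force: [0.1, 0.3, -1.2]
grip_width: 0.0259
grasp_force: 59.5
```

```bash
python3 -c "
from h import *
go(.5415,-.3505,.03)"
```

```text
pos [ 0.5393 -0.3381  0.2568] yaw 1.718 shift [-1.25  0.06 22.68] twist 0 F [ 0.07  0.3  -1.21] w 0.0259 q [-0.56  0.52  0.54  1.59 -0.    0.86] t 19.7
```

Request:
send_rows(
  motion="1 -0.7 0 4 0; 1 -1.25 0 8.5 0; 1 -1.25 0 13 0; 1 -1.25 0 17 0; 1 -1.25 0 19 0",
)

```text
clock: 20.2
eef_pos: [0.5385, -0.3455, 0.0627]
tool_rot: [0.652, 0.758, -0.001, -0.004]
ft_force: [-0.5, 0.2, -2.5]
grip_width: 0.0261
grasp_force: 59.5
```

Request:
send_rows(
  motion="1 0 0 0 0; 1 0 0 0 0; 1 0 0 0 0",
)

```text
clock: 20.5
eef_pos: [0.5431, -0.3481, 0.0702]
tool_rot: [0.652, 0.758, 0.0, 0.002]
ft_force: [-0.1, 0.2, -1.3]
grip_width: 0.026
grasp_force: 59.5
```

Run:
```python
from h import *
s=vision.camera("side")[:,:,::-1];t=vision.camera("top")[:,:,::-1].copy()
cv2.imwrite("pics/top5.png",t)
go(.5415,-.3505,.03)
p=bot.get_obs()["eef_pos"]
print("skirt pred",proj("top",(p[0],p[1],p[2]-.017)),"tin",proj("top",(.5415,-.3505,.015)),"side tin",proj("side",(.5415,-.3505,.015)))
big=cv2.resize(t[160:220,350:420],None,fx=8,fy=8,interpolation=cv2.INTER_CUBIC)
for (x,y,r,z,col) in((.5415,-.3505,.0435,.015,(0,0,255)),(p[0],p[1],.0245,p[2]-.017,(0,255,0))):
    q=np.array([proj("top",(x+r*np.cos(a),y+r*np.sin(a),z)) for a in np.linspace(0,6.28,50)])
    cv2.polylines(big,[((q-[350,160]+.5)*8).astype(int)],True,col,1)
cv2.imwrite("pics/c5.png",big)
```

```text
pos [ 0.543  -0.3481  0.0703] yaw 1.721 shift [-0.2  -0.2   4.03] twist 0 F [ 0.11  0.16 -2.07] w 0.0261 q [-0.57  0.61  0.2   1.16  0.    0.85] t 20.6
skirt pred [390.4 186.8] tin [387.2 190.1] side tin [308.1 306.8]
```

View pics/c5.png

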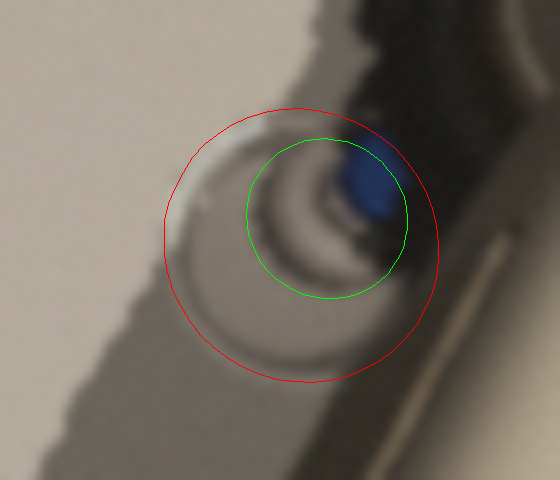

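The crop shows the skirt inside the predicted green circle and the rim matching the red one; 2 mm corrections are needed. I'm lowering.

Request:
send_rows(
  motion="1 -0.2 -0.2 0.8 0; 1 -0.2 -0.2 2 0; 1 -0.2 -0.2 3.2 0; 1 -0.2 -0.2 4.1 0; 1 -0.2 -0.2 4.5 0",
)

```text
clock: 21.1
eef_pos: [0.5386, -0.3486, 0.0205]
tool_rot: [0.652, 0.758, -0.0, -0.002]
ft_force: [0.0, 0.9, -1.1]
grip_width: 0.0258
grasp_force: 59.5
```

Request:
send_rows(
  motion="1 0 0 0.2 0; 1 0 0 0.2 0; 1 0 0 0.2 0",
)

```text
clock: 21.4
eef_pos: [0.5403, -0.3496, 0.0213]
tool_rot: [0.652, 0.758, 0.0, 0.0]
ft_force: [0.5, -0.2, -0.5]
grip_width: 0.026
grasp_force: 59.5
```

Request:
send_rows(
  motion="1 0 0 0.2 0; 1 0 0 0.2 0; 1 0 0 0.2 0",
)

```text
clock: 21.7
eef_pos: [0.5404, -0.3498, 0.0195]
tool_rot: [0.652, 0.758, 0.0, 0.001]
ft_force: [1.0, -0.5, -0.0]
grip_width: 0.0256
grasp_force: 59.6
```

Request:
send_rows(
  motion="1 0 0 0.1 0; 1 0 0 0.1 0; 1 0 0 0.1 0",
)

```text
clock: 22.0
eef_pos: [0.5404, -0.3498, 0.0185]
tool_rot: [0.652, 0.758, 0.0, 0.001]
ft_force: [2.2, -1.3, 1.7]
grip_width: 0.026
grasp_force: 59.7
```

```bash
python3 -c "
from h import *
go(.5415,-.3505,.03)"
```

```text
pos [ 0.5404 -0.3498  0.0185] yaw 1.721 shift [-0.08  0.1  -1.15] twist 0 F [ 2.21 -1.35  1.72] w 0.026 q [-0.57  0.65  0.13  1.05 -0.    0.85] t 22.0
```

It is seated, as the upward force has appeared. I ease up slightly and release.

Request:
send_rows(
  motion="1 0 0 -0.05 0; 0.4 0 0 -0.05 0; -0.2 0 0 -0.05 0; -1 0 0 -0.05 0; -1 0 0 -0.05 0",
)

```text
clock: 22.5
eef_pos: [0.5392, -0.3491, 0.0178]
tool_rot: [0.652, 0.758, -0.0, -0.001]
ft_force: [0.8, -0.4, 0.5]
grip_width: 0.0686
grasp_force: 0.0
```

Request:
send_rows(
  motion="-1 0 0 0 0; -1 0 0 0 0; -1 0 0 -2 0; -1 0 0 -5 0; -1 0 0 -9 0",
)

```text
clock: 23.0
eef_pos: [0.5383, -0.3484, 0.107]
tool_rot: [0.652, 0.758, -0.0, -0.003]
ft_force: [-0.7, -0.8, 0.0]
grip_width: 0.0854
grasp_force: 0.0
```

Request:
send_rows(
  motion="-1 0 0 -5 0; -1 0 0 -10 0; -1 2 -4 -12 0; -1 5 -8 -12 0; -1 8 -12 -12 0",
)

```text
clock: 23.5
eef_pos: [0.4086, -0.2882, 0.2292]
tool_rot: [0.652, 0.758, 0.0, 0.001]
ft_force: [1.0, 0.1, 0.5]
grip_width: 0.0856
grasp_force: 0.0
```

Run:
```python
from h import *
t=vision.camera("top")[:,:,::-1].copy();cv2.imwrite("pics/top6.png",t)
go(.5415,-.3505,.03)
hs=cv2.cvtColor(t,cv2.COLOR_BGR2HSV);m=cv2.inRange(hs,(100,110,40),(122,255,255))
n,l,q,c=cv2.connectedComponentsWithStats(m)
for i in range(1,n):
    if q[i,4]>20: print(q[i],c[i].round(1),atz("top",*c[i],.069))
A=cv2.resize(t[150:270,350:445],None,fx=4,fy=4,interpolation=cv2.INTER_CUBIC);B=cv2.resize(t[170:290,90:190],None,fx=4,fy=4,interpolation=cv2.INTER_CUBIC)
cv2.imwrite("pics/c6.png",np.hstack([B,A]))
```

```text
pos [ 0.3969 -0.2808  0.2257] yaw 1.72 shift [-9.25 13.49 19.32] twist 0 F [-6.94  4.78 -6.53] w 0.0854 q [-0.62  0.22  0.02  1.39 -0.    0.81] t 23.55
[422  64   5  12  33] [423.8  70.1] [ 0.8372 -0.4339  0.069 ]
[388 182  11  10  85] [392.8 186.5] [ 0.5411 -0.3496  0.069 ]
[187 198  11  11  92] [192.3 203.3] [0.4919 0.1239 0.069 ]
[164 200  10  11  88] [168.7 205.1] [0.4866 0.1796 0.069 ]
[113 209  11  11  97] [118.1 213.9] [0.4635 0.2988 0.069 ]
[134 245  22  46 276] [144.7 268. ] [0.3389 0.2276 0.069 ]
[173 259  11  12 104] [177.9 264.6] [0.3484 0.1505 0.069 ]
```

View pics/c6.png

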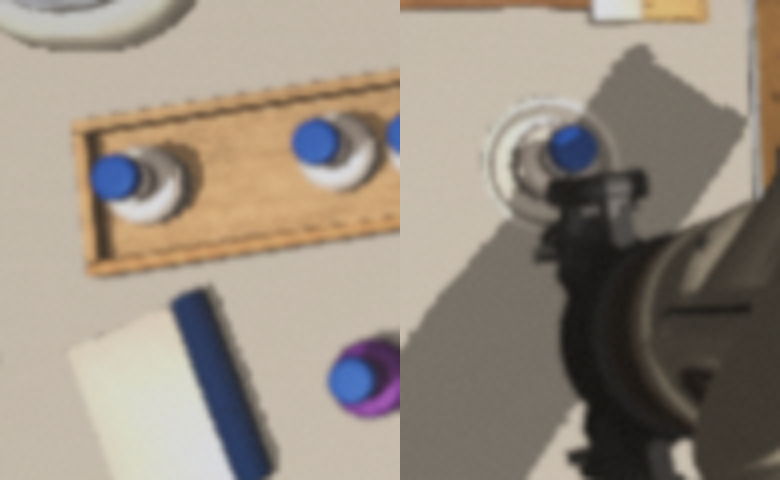

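The crop shows the cutter upright in the tin, with its knob at (0.541, -0.350), within 1 mm of the target. The others stand in the tray. I let the arm settle and hand in.

Request:
send_rows(
  motion="-1 0 0 -1 0; -1 0 0 -1 0; -1 0 0 -1 0; -1 0 0 -1 0; -1 0 0 -1 0",
)

```text
clock: 24.05
eef_pos: [0.4102, -0.2888, 0.2379]
tool_rot: [0.652, 0.758, 0.0, -0.0]
ft_force: [-0.1, -0.1, -0.4]
grip_width: 0.0855
grasp_force: 0.0
```

```bash
python3 -c "
from h import *
go(.5415,-.3505,.03)
print(workorder.job_done())"
```

```text
pos [ 0.4102 -0.2888  0.2379] yaw 1.721 shift [-8.07 12.07 20.79] twist 0 F [-0.08 -0.06 -0.39] w 0.0855 q [-0.61  0.23  0.07  1.41  0.    0.81] t 24.05
the job is handed in; nothing more can be done
None
```

I pressed all four plungers left to right. The second from the left was the tired one (highest reading about 2 N) and now stands upright in the foil tin; the other three were sound (highest readings before the stop about 6–8 N) and remain at their places. The job is handed in; no verdict was returned.

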